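# Latch the specimen carrier that is still open

## Robot

A 7-joint arm with a two-finger parallel gripper is mounted at the origin on a cart in front of the work surface, level with it; the furniture and walls round the work are solid. World frame = base frame: x ahead of the robot, y to its left, z up, the work surface at z = 0. Lengths are in mm, angles in rad, forces in N, time in s.
With the tool pointing down it reaches from about 400 to 875 mm from the base axis. Payload 4.4 kg.
Tool frame: the origin (TCP) lies midway between the tips of the shut fingers; the grasp point (between the pads) lies 19 mm behind it (env.grip_depth is the distance from the TCP to the grasp point, in mm); z points along the fingers, y is the line along which they close (so a half turn about z gives the same grasp; the last joint's range is limited). The gripper opens to 85 mm and grips with 20 to 120 N. Pads are 22 mm wide; open, the fingers measure 114 mm over their backs; the gripper's body (76 mm by 85 mm) begins 54 mm behind the grasp point. The pads swing forward as they close: fully open they stand 13 mm farther back than shut.
Start: joints at [1.243, 0.628, 0.038, 1.517, -0.027, 0.996, -0.02], TCP at [168.26, -627.858, 231.313] pointing down, gripper open.
Joint ranges: [-3.06, 3.06], [-0.37, 2.12], [-1.25, 1.32], [0.18, 2.47], [-1.1, 4.24], [0.23, 1.98], [-2.94, 2.94]. Speed limits (rad/s): [2.57, 2.57, 3.14, 3.14, 3.14, 3.14, 3.14].

## Interface

Orientations are given as a unit quaternion [x, y, z, w].
In Python, from bench import get_state, optics, order, env gives the robot as it stands.
- The arm moves only by the tool apply_moves, never from a script. Its argument "series" is a list of rows, each a list of 3 entries, a list of its own where there are three numbers: the closure, from -1 (fully open) to 1 (shut), then the shift along the tool's x, y, z as a fraction of full scale, then the turn, a rotation vector about the tool's x, y, z as a fraction of full scale. A call has exactly 8 rows; each row is the pose to reach, as a shift and turn from the pose commanded when the call began, along the tool's axes at that moment, turning the shorter way round; what a row does not reach only later rows make up. Full scale, the value 1, is 10 cm for a shift and 2 pi rad for a turn. A row lasts 1/12 s, in which the tool goes at most 41.7 mm and 7.16 degrees, less where a joint would pass 70% of its speed; a pose out of reach is approached as far as the arm can. A call with a number of a shift or a turn outside -1 to 1 is refused whole. A call with a gripper value outside its range is refused whole. The fingers move at their own pace and stop on an object; "grip_force" is the grip in N (left out, the last holds). Time passes only in rows, so rows that repeat a pose let the fingers close, or fill a call up. It gives the time, the measured TCP pose, the force, the opening and the grip force at its end, in the units of the state.
- get_state(): the state, without advancing time (a new reading comes with each control period).
- optics.capture(name): name is "side" or "top"; returns a dict with "color" (480x640x3 uint8, red, green, blue), "fov_y" (degrees; the focal length in pixels is half the picture's height over the tangent of half this angle, whatever the lens; pixels are square), "cx", "cy" (the principal point, pixels), "rvec" (rotation vector, rad) and "tvec" (3), from world to camera coordinates, as OpenCV has them. Camera axes: x right, y down, z forward; pixel columns grow to the right and rows downward; lengths in mm; the calibration is good to about 2 mm. A picture is of the moment at which its call begins. There is no depth.
- order.finish_job(): hands the job in; it is judged then, once.
The state is a dict: "t": time; "joint_pos": joint angles; "joint_velocities": joint speeds; "joint_efforts": joint torques, N m; "ee_pos": TCP position; "tool_rot": TCP orientation; "force": force on the tool from outside, world axes, zero at the start; "torque": the same for the moment, N m; "width": finger opening in mm; "finger_force": force on a finger pad.
Only numpy, scipy, OpenCV 4.12 (cv2) and the standard library are available. Lean on these libraries where they do the work, as an engineer would, in place of code of your own. Each camera call takes 0.05 s, during which the arm holds its last target. There are 200 camera calls.

## Task

One of the two grey specimen carriers is still unlatched. Swing its wire loop over so that the loop's bar lies down behind the keeper on the lid half, then press the lever down over centre until it lies flat and the latch holds the carrier shut by itself. Do not push about the timer that stands in front of the microscope.

Things in the scene. Friction and masses are not known exactly. Their poses are not given: they have to be found in the camera images.
- carrier: Unlatched grey box, fixed, 156x130x110 mm (x,y,z), latch on top; a twin with a flat, shut latch stands elsewhere. Origin: worktop under the lever pivot; z up; x points from lever to keeper, the latch is centred on y=0. Body half at x -72..20 mm, lid half 22..86, hinged below and sprung 4 mm open at the top until latched. Other entries give places in this frame.
- loop_bar (a point): Middle of the 6 mm end bar (along y) of the wire loop: 5 mm wires at y -20 and +20, turning freely on a pin across the lever; pin to bar 80 mm; a tab 26 mm wide reaches 19 mm past the bar. At the start it leans back over the lever, tab up, 100 to 120 deg above +x; pushed forward past upright it falls on the lid, bar 8 to 20 mm beyond the keeper's lip. Hooked: bar z about 113 mm.
- keeper (a point): Top centre of the keeper, on the lid half at z 123 mm: a steel rib 24 mm wide (y), 13 mm high over the carrier's top. Its far (+x) face, which the bar pulls on, is at x 48 mm when shut, 52 mm when unlatched; a 3 mm lip at its top overhangs to +x. Shutting the lever draws the hooked bar to x 52 mm.
- lever (a joint): Lever angle, rad: 0 upright, grows as it folds towards -x; start -0.20 to 0.05; 1.71 shut, flat on its stop. Pivot pin along y at x 0, z 124 mm. Steel strap 24 mm wide, 4 mm thick, 58 mm from pivot to its 7 mm thick rolled tip; loop pin 28 mm from the pivot. Stays where left (about 1 N at the tip); with the loop hooked 3 to 6 N; past about 1.45 it is over centre and holds.
- timer: Bystander: a white digital timer, 32 x 68 x 60 mm, standing loose in front of the microscope (a second one, far to the right, is of no concern); leave it alone. Origin at the centre of its underside.

How it is judged:
By the outcome, as a careful person would: the job done as asked, in the order asked, and still so for the second after the job is handed in, with the robot touching nothing.
It also fails if it takes over 45 s, if anything falls off the work surface, if the arm or the gripper's body presses on something with over 40 N, if the wrist force passes 120 N, or if a joint passes its speed limit or range.

## Working session

There is one attempt and no reset: what is moved stays moved. The work goes in short steps, Python scripts to look and compute and a tool call to move; the robot and the scene stay as the last step left them, time stands still between calls to the robot, and variables do not carry over. Pictures are saved under pics/ and viewed, at most 10 in all, crops included, and the job is handed in when it is done.

Besides the shell and the picture viewer there is one more tool, called after "Call:" as name(argument=value, ...) on one line, values as JSON. apply_moves: Moves the arm, as the interface text tells. Its arguments: {"type":"object","properties":{"series":{"type":"array","items":{"type":"array"}},"grip_force":{"type":"number"}},"required":["series"]}

```bash
mkdir -p pics
cat > h.py <<'E'
import numpy as np, cv2
from bench import get_state, optics, order, env
from scipy.spatial.transform import Rotation as R
def cap(n,f):
    d=optics.capture(n); cv2.imwrite('pics/'+f+'.png',d['color'][:,:,::-1]); d2={k:v for k,v in d.items() if k!='color'}
    import pickle; pickle.dump(d2,open(n+'.pkl','wb')); return d
def cal(n):
    import pickle; d=pickle.load(open(n+'.pkl','rb')); f=240/np.tan(np.radians(d['fov_y'])/2)
    return np.array([[f,0,d['cx']],[0,f,d['cy']],[0,0,1.]]),cv2.Rodrigues(np.array(d['rvec'],float))[0],np.array(d['tvec'],float).ravel()
def proj(n,P):
    K,r,t=cal(n); q=(np.atleast_2d(P)@r.T+t)@K.T; return q[:,:2]/q[:,2:]
def atz(n,uv,z):
    K,r,t=cal(n); c=-r.T@t; d=r.T@np.linalg.solve(K,[uv[0],uv[1],1.]); return c+d*(z-c[2])/d[2]
def tri(u1,u2):
    A=[];b=[]
    for n,uv in(('side',u1),('top',u2)):
        K,r,t=cal(n); c=-r.T@t; d=r.T@np.linalg.solve(K,[uv[0],uv[1],1.]); d/=np.linalg.norm(d); M=np.eye(3)-np.outer(d,d); A.append(M); b.append(M@c)
    return np.linalg.lstsq(np.vstack(A),np.hstack(b),rcond=None)[0]
E
python3 - <<'E'
from h import *
for n in('side','top'):
    cap(n,n+'0'); K,r,t=cal(n); print(n,K[0,0],K[:2,2],-r.T@t,r[2])
print(get_state())
E
```

```text
side 479.5635504658706 [318.32380838 242.67936578] [263.76215484 525.91574332 710.20963913] [ 0.21759826 -0.71844194 -0.66067554]
top 450.12073881685205 [320.60750917 243.63622588] [ 332.66339101 -153.01801673  954.9394078 ] [ 0.15671083  0.03649452 -0.98697004]
{'t': 0.1, 'joint_pos': array([ 1.24319565,  0.62926987,  0.03844594,  1.51828029, -0.02699704,
        0.99631579, -0.02002337]), 'joint_velocities': array([-0.00032394, -0.00197305, -0.00249083, -0.00253632, -0.00064338,
        0.00015568,  0.00106451]), 'joint_efforts': array([ 3.46168606e-03, -5.64525962e+01,  1.23067170e+00, -1.93972635e+01,
        1.12878784e-02,  5.42296431e-03, -2.17566509e-05]), 'ee_pos': array([ 168.11198807, -627.28931681,  230.46662968]), 'tool_rot': array([ 9.91445895e-01,  1.30515387e-01, -1.25595233e-04, -8.68614998e-04]), 'force': array([-0.09467068, -0.0961138 ,  0.20581342]), 'torque': array([0.03768878, 0.03385052, 0.02232296]), 'finger_force': 0.0, 'width': 85.45058804176132}
```

View pics/side0.png

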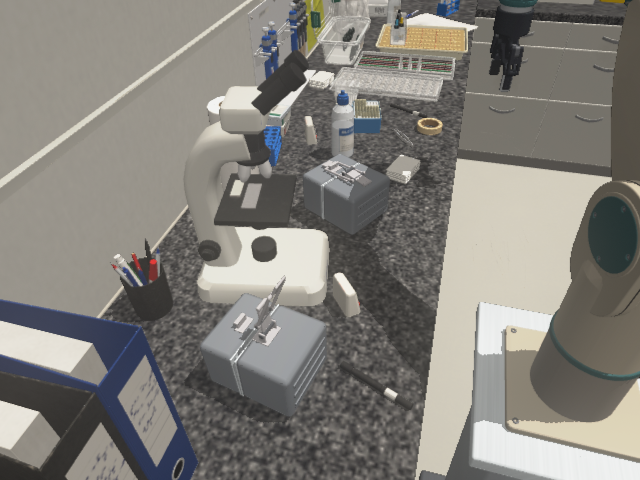

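View pics/top0.png

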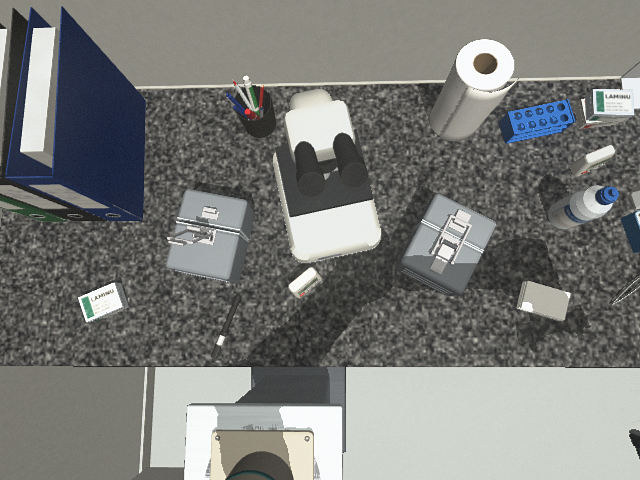

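The left carrier in the top view (about 210,235; in the side view about 265,350) has its loop up, so it is the unlatched one. The timer stands at top (303,283), side (345,295). I'll enlarge both.

Run:
```python
import cv2,numpy as np
a=cv2.imread('pics/side0.png')[270:415,195:335]; b=cv2.imread('pics/top0.png')[180:290,155:260]
a=cv2.resize(a,None,fx=3.8,fy=3.8,interpolation=cv2.INTER_CUBIC)[:550]; b=cv2.resize(b,None,fx=5,fy=5,interpolation=cv2.INTER_CUBIC)
cv2.imwrite('pics/ca.png',a);cv2.imwrite('pics/cb.png',b)
```

```text
(no output)
```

View pics/ca.png

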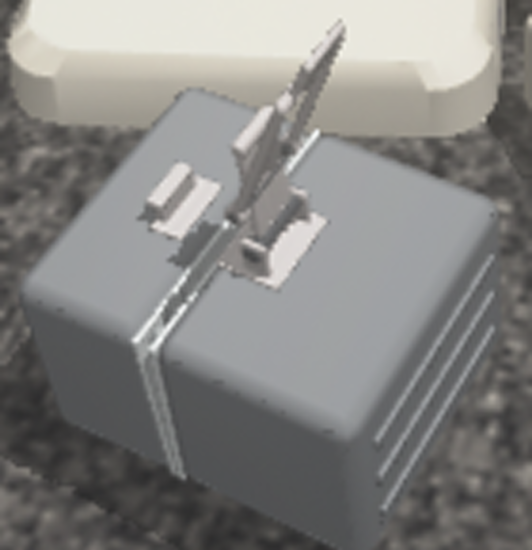

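View pics/cb.png

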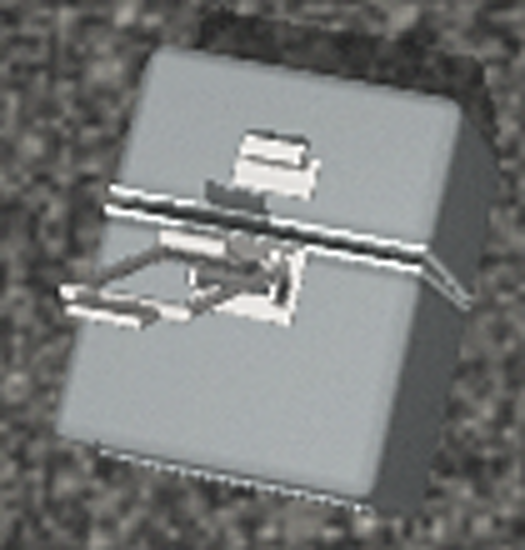

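```bash
cat > fit.py <<'E'
from h import *
from scipy.optimize import least_squares
S=lambda p:np.array(p)/3.8+[195,270]
T=lambda p:np.array(p)/5+[155,180]
def W(p,L): 
    c,s=np.cos(p[2]),np.sin(p[2]); L=np.atleast_2d(L); return np.c_[p[0]+c*L[:,0]-s*L[:,1],p[1]+s*L[:,0]+c*L[:,1],L[:,2]]
def mech(a,th):
    pin=np.array([-28*np.sin(a),0,124+28*np.cos(a)]);d=np.array([np.cos(th),0,np.sin(th)])
    return np.array([-58*np.sin(a),0,124+58*np.cos(a)]),pin,pin+80*d,pin+99*d
if __name__=='__main__':
    obs=[('top',T((279,136)),(55,0,123),2),('side',S((165,180)),(52,0,123),1),
     ('top',T((60,434)),(-72,65,108),.5),('top',T((366,498)),(-72,-65,108),.5),('top',T((462,98)),(88,-65,108),.5),('top',T((150,45)),(88,65,108),.5),
     ('top',T((265,230)),(21,0,110),1)]
    def f(p):
        r=[(proj(n,W(p,L))[0]-uv)*w for n,uv,L,w in obs]
        tip,pin,bar,tab=mech(p[3],p[4])
        for n,uv,L in(('side',S((254,131)),tip),('top',T((192,238)),tip),('top',T((127,302)),bar),('top',T((108,313)),tab),('side',S((340,26)),tab)):
            r.append(proj(n,W(p,L))[0]-uv)
        return np.ravel(r)
    x0=atz('top',T((265,230)),110)
    s=least_squares(f,[x0[0]-20,x0[1],0.1,-.1,1.9],loss='soft_l1'); p=s.x
    print(p.round(3),np.degrees(p[4])); print(f(p).reshape(-1,2).round(1).tolist()); np.save('p.npy',p)
    for nm,L in zip(('tip','pin','bar','tab'),mech(p[3],p[4])): print(nm,W(p,L)[0].round(1))
    print('keeper',W(p,(52,0,123)), 'timer',atz('top',(303,278),60),atz('top',(303,290),0))
    # overlay
    for n,off,sc,fn in(('side',(195,270),3.8,'ca'),('top',(155,180),5,'cb')):
        im=cv2.imread('pics/%s.png'%fn)
        def line(pts,col):
            q=((proj(n,W(p,pts))-off)*sc).astype(int); cv2.polylines(im,[q.reshape(-1,1,2)],False,col,1)
        line([(-72,-65,110),(-72,65,110),(88,65,110),(88,-65,110),(-72,-65,110),(-72,-65,0)],(0,0,255))
        line([(39,-12,123),(39,12,123),(55,12,123),(55,-12,123),(39,-12,123)],(0,255,0))
        t,pi,b,tb=mech(p[3],p[4]); e=np.array([0,1,0])
        line([(0,-12,124),(0,12,124),t+12*e,t-12*e,(0,-12,124)],(255,0,255)); line([pi-20*e,pi+20*e,b+20*e,b-20*e,pi-20*e],(255,255,0)); line([b-13*e,b+13*e,tb+13*e,tb-13*e],(0,255,255))
        cv2.imwrite('pics/o%s.png'%n,im)
    a=cv2.imread('pics/oside.png');b=cv2.imread('pics/otop.png')
    h=max(a.shape[0],b.shape[0]);o=np.zeros((h,a.shape[1]+b.shape[1],3),np.uint8);o[:a.shape[0],:a.shape[1]]=a;o[:b.shape[0],a.shape[1]:]=b
    cv2.imwrite('pics/ov.png',cv2.resize(o,None,fx=.75,fy=.75,interpolation=cv2.INTER_AREA))
E
python3 fit.py
```

```text
[ 4.82441e+02  9.96190e+01 -2.00000e-01  5.00000e-03  1.92500e+00] 110.27359055582814
[[-0.8, 0.9], [-1.1, -1.1], [-1.2, -0.0], [1.0, 0.1], [0.6, -0.1], [-0.2, -0.8], [0.2, 0.1], [-0.2, -2.1], [0.5, 2.1], [1.0, 0.3], [0.0, 0.2], [-6.1, 2.9]]
tip [482.2  99.7 182. ]
pin [482.3  99.6 152. ]
bar [455.1 105.1 227. ]
tab [448.7 106.4 244.9]
keeper [[533.40695286  89.30163707 123.        ]] timer [405.70607407 -84.629977    60.        ] [385.17577401 -80.13667019   0.        ]
```

View pics/ov.png

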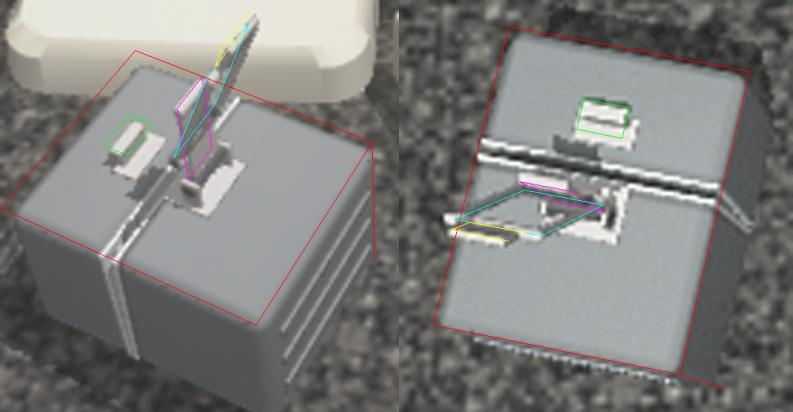

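```bash
sed -i "s/S((340,26)),tab/S((328,46)),tab/; s/('top',T((265,230)),(21,0,110),1)\]/('top',T((108,201)),(21,66,111),1),('top',T((425,257)),(21,-66,111),1),('side',S((148,342)),(21,66,111),1),('side',S((316,134)),(21,-66,111),1)]/" fit.py; python3 fit.py
```

```text
[ 4.81520e+02  1.00241e+02 -2.05000e-01 -2.30000e-02  1.94400e+00] 111.35615299563608
[[-1.2, 1.9], [-0.6, -0.8], [-1.5, 0.1], [0.7, 0.5], [0.5, 0.2], [-0.2, -0.7], [-1.5, -0.2], [0.9, 1.6], [-3.3, -0.2], [-1.3, -5.1], [-0.7, -2.0], [0.3, 1.8], [0.5, 1.2], [-0.5, 1.4], [-1.9, -1.2]]
tip [482.8 100.  182. ]
pin [482.2 100.1 152. ]
bar [453.6 106.  226.5]
tab [446.9 107.5 244.2]
keeper [[532.43010218  89.64931984 123.        ]] timer [405.70607407 -84.629977    60.        ] [385.17577401 -80.13667019   0.        ]
```

View pics/ov.png

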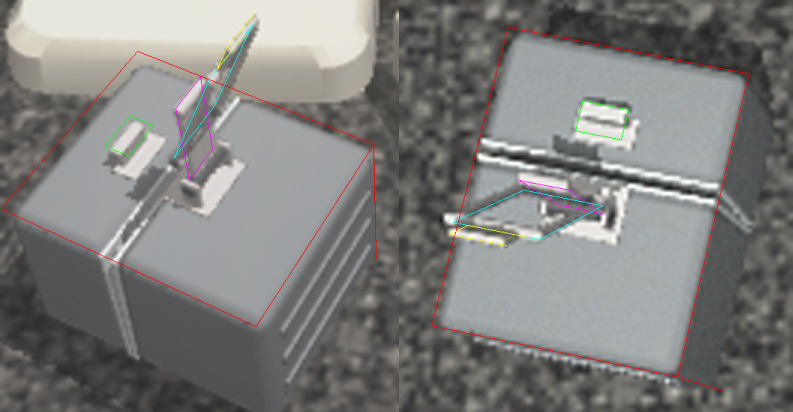

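The overlay agrees to 1–2 px, about 3 mm. The carrier pivot is at about (480,100), yaw -0.2, lever about 0, loop about 111°. Next I check how far the microscope reaches towards the transit path.

Run:
```python
from h import *
print('eyepiece tip',tri((303,62),(311,187)),'base front',atz('top',(340,258),40),atz('top',(300,262),30),'stage',atz('top',(310,210),120))
print('other carrier top', atz('top',(430,295),110), atz('top',(405,285),110))
```

```text
eyepiece tip [ 477.31936707 -123.80110202  452.68867532] base front [ 447.84896705 -158.81167403   40.        ] [441.35797394 -75.9879645   30.        ] stage [ 530.23780552 -102.10241416  120.        ]
other carrier top [ 368.82624073 -324.19738496  110.        ] [ 387.52897514 -278.78833198  110.        ]
```

Call:
apply_moves(series=[[1,[0.2,-0.3,-0.3],[0,0,0]],[1,[0.4,-0.6,-0.6],[0,0,0]],[1,[0.6,-0.8,-0.8],[0,0,0]],[1,[0.8,-1,-0.9],[0,0,0]],[1,[1,-1,-1],[0,0,0]],[1,[1,-1,-1],[0,0,0]],[1,[1,-1,-1],[0,0,0]],[1,[1,-1,-1],[0,0,0]]])

```text
t: 0.77
ee_pos: [238.0, -505.5, 330.7]
tool_rot: [0.991, 0.13, -0.001, -0.0]
force: [0.5, -0.7, -0.3]
width: 0.4
finger_force: 0.0
```

Call:
apply_moves(series=[[1,[0.19,-0.25,0],[0,0,0]],[1,[0.38,-0.5,0],[0,0,0]],[1,[0.56,-0.75,0],[0,0,0]],[1,[0.75,-1,0],[0,0,0]],[1,[0.75,-1,0],[0,0,0]],[1,[0.75,-1,0],[0,0,0]],[1,[0.75,-1,0],[0,0,0]],[1,[0.75,-1,0],[0,0,0]]])

```text
t: 1.43
ee_pos: [284.3, -390.9, 330.9]
tool_rot: [0.992, 0.129, -0.001, -0.0]
force: [-0.5, 0.6, -0.5]
width: 0.1
finger_force: 0.0
```

Call:
apply_moves(series=[[1,[0.18,-0.25,0],[0,0,0]],[1,[0.35,-0.5,0],[0,0,0]],[1,[0.53,-0.75,0],[0,0,0]],[1,[0.7,-1,0],[0,0,0]],[1,[0.7,-1,0],[0,0,0]],[1,[0.7,-1,0],[0,0,0]],[1,[0.7,-1,0],[0,0,0]],[1,[0.7,-1,0],[0,0,0]]])

```text
t: 2.1
ee_pos: [326.6, -276.4, 331.2]
tool_rot: [0.992, 0.129, -0.0, 0.0]
force: [-0.3, -0.8, -0.2]
width: 0.1
finger_force: 0.0
```

Call:
apply_moves(series=[[1,[0.15,-0.2,0],[0,0,0]],[1,[0.3,-0.4,0],[0,0,0]],[1,[0.45,-0.6,0],[0,0,0]],[1,[0.6,-0.8,0],[0,0,0]],[1,[0.77,-1,0],[0,0,0]],[1,[0.77,-1,0],[0,0,0]],[1,[0.77,-1,0],[0,0,0]],[1,[0.77,-1,0],[0,0,0]]])

```text
t: 2.77
ee_pos: [375.4, -159.6, 331.2]
tool_rot: [0.992, 0.129, -0.0, 0.0]
force: [-0.3, -0.5, 0.0]
width: -0.1
finger_force: 0.0
```

Call:
apply_moves(series=[[1,[0.1,-0.2,0],[0,0,0]],[1,[0.2,-0.4,0],[0,0,0]],[1,[0.3,-0.6,0],[0,0,0]],[1,[0.4,-0.8,0],[0,0,0]],[1,[0.5,-1,0],[0,0,0]],[1,[0.5,-1,0],[0,0,0]],[1,[0.5,-1,0],[0,0,0]],[1,[0.5,-1,0],[0,0,0]]])

```text
t: 3.43
ee_pos: [398.0, -50.4, 331.2]
tool_rot: [0.992, 0.129, -0.0, 0.0]
force: [0.2, -0.2, -0.3]
width: -0.1
finger_force: 0.0
```

Call:
apply_moves(series=[[1,[0.07,-0.2,0],[0,0,0.015]],[1,[0.14,-0.4,0],[0,0,0.03]],[1,[0.21,-0.6,0],[0,0,0.045]],[1,[0.28,-0.8,0],[0,0,0.06]],[1,[0.35,-1,0],[0,0,0.074]],[1,[0.35,-1,0],[0,0,0.074]],[1,[0.35,-1,0],[0,0,0.074]],[1,[0.35,-1,0],[0,0,0.074]]])

```text
t: 4.1
ee_pos: [406.2, 55.2, 331.2]
tool_rot: [0.995, -0.102, -0.0, 0.001]
force: [0.3, 0.2, -0.9]
width: -0.3
finger_force: 0.0
```

Call:
apply_moves(series=[[1,[-0.02,-0.2,0],[0,0,0]],[1,[-0.04,-0.4,0.1],[0,0,0]],[1,[-0.07,-0.59,0.3],[0,0,0]],[1,[-0.07,-0.59,0.5],[0,0,0]],[1,[-0.07,-0.59,0.7],[0,0,0]],[1,[-0.07,-0.59,0.85],[0,0,0]],[1,[-0.07,-0.59,0.96],[0,0,0]],[1,[-0.07,-0.59,0.96],[0,0,0]]])

```text
t: 4.77
ee_pos: [410.0, 113.8, 233.4]
tool_rot: [0.995, -0.102, -0.002, 0.001]
force: [-1.1, -0.1, 0.5]
width: -0.1
finger_force: 0.0
```

Run:
```python
from h import *
a=cap('side','s1')['color'][:,:,::-1][180:380,160:390]; b=cap('top','t1')['color'][:,:,::-1][130:330,110:300]
o=np.hstack([cv2.resize(x,None,fx=1.88,fy=1.88,interpolation=cv2.INTER_CUBIC) for x in(a,b)]); print(o.shape); cv2.imwrite('pics/v1.png',o)
```

```text
(376, 789, 3)
```

View pics/v1.png

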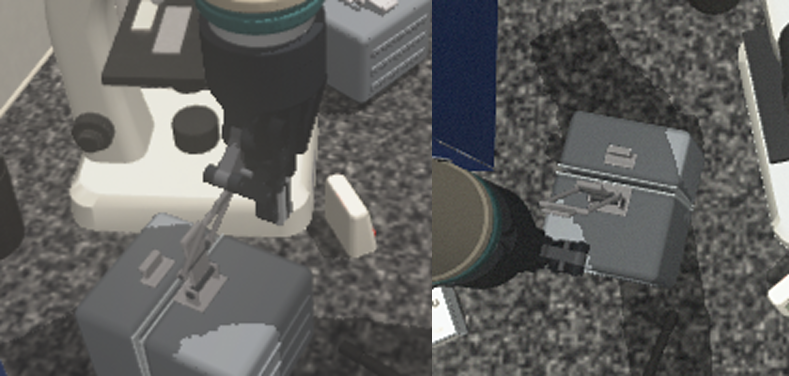

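Run:
```python
from h import *
from fit import W
p=np.array([480,100.5,-.204])
U=lambda q:((q-[110,130])*1.88+[432,0]).round()
V=lambda q:((q-[160,180])*1.88).round()
for P in [(410,113.8,233.4),W(p,(-29,0,226.5))[0],W(p,(-29,20,226.5))[0],W(p,(-29,-20,226.5))[0],W(p,(-36,0,244))[0]]: print(P,U(proj('top',P)),V(proj('side',P)))
```

```text
(410, 113.8, 233.4) [[551. 258.]] [[272. 216.]]
[451.6013422  106.37505192 226.5       ] [[565. 212.]] [[221. 204.]]
[455.65310214 125.96033316 226.5       ] [[543. 208.]] [[206. 222.]]
[447.54958225  86.78977068 226.5       ] [[587. 217.]] [[235. 187.]]
[444.74649376 107.7931679  244.        ] [[556. 217.]] [[227. 191.]]
```

Call:
apply_moves(series=[[1,[0.13,0,0],[0,0,0]],[1,[0.26,0,0],[0,0,0]],[1,[0.38,0,0],[0,0,0]],[1,[0.5,0,0],[0,0,0]],[1,[0.6,0,0],[0,0,0]],[1,[0.7,0,0],[0,0,0]],[1,[0.8,0,0],[0,0,0]],[1,[0.85,0,0],[0,0,0]]])

```text
t: 5.53
ee_pos: [496.1, 98.5, 235.7]
tool_rot: [0.995, -0.102, 0.001, -0.0]
force: [-0.2, -0.2, -0.3]
width: 0.0
finger_force: 0.0
```

Call:
apply_moves(series=[[1,[0,0,0],[0,0,0]],[1,[0,0,0],[0,0,0]],[1,[0,0,0],[0,0,0]],[1,[0,0,0],[0,0,0]],[1,[-0.2,0,0],[0,0,0]],[1,[-0.4,0,0],[0,0,0]],[1,[-0.6,0,0],[0,0,0]],[1,[-0.7,0,0],[0,0,0]]])

```text
t: 6.2
ee_pos: [423.0, 113.6, 235.3]
tool_rot: [0.995, -0.101, -0.001, 0.0]
force: [-1.1, -0.3, -0.1]
width: 0.2
finger_force: 0.0
```

```bash
cat > look.py <<'E'
from h import *
import sys
k=sys.argv[1]
a=cap('side','s'+k)['color'][:,:,::-1][230:380,190:340]; b=cap('top','t'+k)['color'][:,:,::-1][160:290,150:280]
o=np.hstack([cv2.resize(x,(398,398),interpolation=cv2.INTER_CUBIC) for x in(a,b)]); cv2.imwrite('pics/v%s.png'%k,o); print(get_state()['ee_pos'])
E
python3 look.py 2
```

```text
[424.37622004 113.52591799 235.59211801]
```

View pics/v2.png

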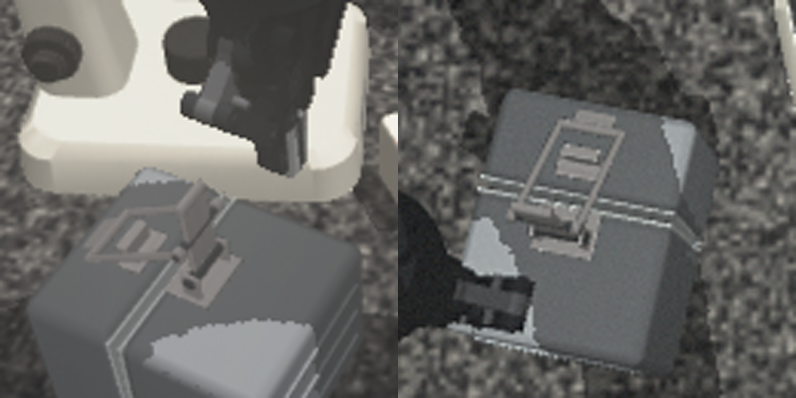

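The loop now lies round the keeper, with the bar beyond it (side about 105,235; top about 600,120). Next the closed fingers go in front of the lever.

Call:
apply_moves(series=[[1,[0.25,0,0],[0,0,0]],[1,[0.5,0.01,0],[0,0,0]],[1,[0.7,0.01,0],[0,0,0]],[1,[0.84,0.01,0],[0,0,0]],[1,[0.84,0.01,0.2],[0,0,0]],[1,[0.84,0.01,0.4],[0,0,0]],[1,[0.84,0.01,0.63],[0,0,0]],[1,[0.84,0.01,0.63],[0,0,0]]])

```text
t: 6.97
ee_pos: [506.7, 94.0, 168.9]
tool_rot: [0.995, -0.102, -0.003, 0.001]
force: [-1.4, -0.4, 0.3]
width: 0.2
finger_force: 0.0
```

Call:
apply_moves(series=[[1,[-0.1,0,0],[0,0,0]],[1,[-0.2,0,0],[0,0,0]],[1,[-0.27,0,0.01],[0,0,0]],[1,[-0.34,0,0.04],[0,0,0]],[1,[-0.41,0,0.07],[0,0,0]],[1,[-0.48,0,0.11],[0,0,0]],[1,[-0.54,0,0.16],[0,0,0]],[1,[-0.54,0,0.16],[0,0,0]]])

```text
t: 7.63
ee_pos: [453.8, 106.6, 155.9]
tool_rot: [0.995, -0.101, -0.0, -0.0]
force: [0.2, 1.2, 0.4]
width: -0.4
finger_force: 0.2
```

```bash
python3 look.py 3
```

```text
[454.09359257 106.22157019 156.00751028]
```

View pics/v3.png

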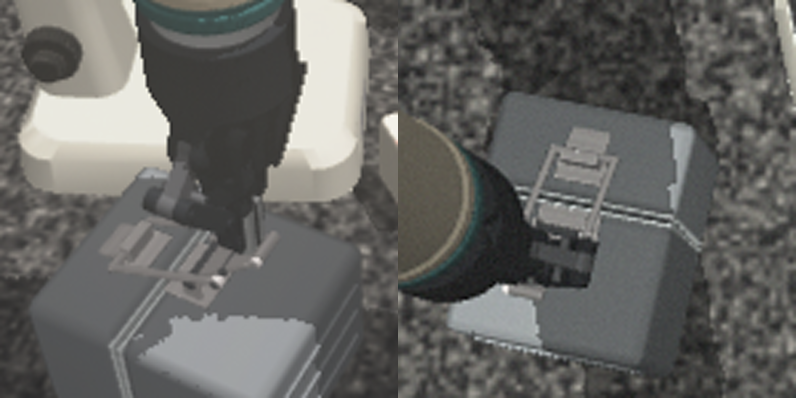

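Run:
```python
from h import *
from fit import W,mech
p=np.array([480,100.5,-.204]); e=np.array([0,20,0])
A=lambda L:((proj('side',W(p,L))-[190,230])*398/150).round().tolist()
B=lambda L:((proj('top',W(p,L))-[150,160])*398/130+[398,0]).round().tolist()
for a in(.8,.9,1.,1.1,1.2,1.3): t=mech(a,0)[0]; print(a,A(t),B(t))
for nm,L in(('hook',np.array([54,0,113])),('over',np.array([50,0,126])),('over2',np.array([44,0,126]))): print(nm,A([L+e,L-e]),B([L+e,L-e]))
k=[(55,12,123),(55,-12,123),(39,12,123)];print('keeper',A(k),B(k))
```

```text
0.8 [[260.0, 241.0]] [[523.0, 291.0]]
0.9 [[267.0, 248.0]] [[524.0, 299.0]]
1.0 [[273.0, 256.0]] [[525.0, 305.0]]
1.1 [[278.0, 264.0]] [[527.0, 311.0]]
1.2 [[282.0, 271.0]] [[528.0, 316.0]]
1.3 [[285.0, 278.0]] [[531.0, 320.0]]
hook [[109.0, 264.0], [147.0, 217.0]] [[555.0, 149.0], [616.0, 161.0]]
over [[112.0, 252.0], [150.0, 205.0]] [[548.0, 150.0], [609.0, 162.0]]
over2 [[120.0, 256.0], [158.0, 209.0]] [[545.0, 160.0], [607.0, 172.0]]
keeper [[113.0, 243.0], [136.0, 215.0], [136.0, 252.0]] [[563.0, 146.0], [600.0, 153.0], [557.0, 171.0]]
```

The bar positions match the hooked state, with the lever at about 0.9 rad. I continue over centre.

Call:
apply_moves(series=[[1,[-0.09,0,0.04],[0,0,0]],[1,[-0.19,0,0.075],[0,0,0]],[1,[-0.25,0,0.14],[0,0,0]],[1,[-0.27,0,0.2],[0,0,0]],[1,[-0.27,0,0.27],[0,0,0]],[1,[-0.27,0,0.32],[0,0,0]],[1,[-0.27,0,0.36],[0,0,0]],[1,[-0.27,0,0.37],[0,0,0]]])

```text
t: 8.4
ee_pos: [428.4, 111.4, 119.0]
tool_rot: [0.995, -0.102, -0.0, 0.0]
force: [-2.6, 0.4, 15.6]
width: 0.4
finger_force: 7.8
```

Call:
apply_moves(series=[[1,[0,0,0.01],[0,0,0]],[1,[0,0,0.02],[0,0,0]],[1,[0,0,0.02],[0,0,0]],[1,[0,0,0.02],[0,0,0]],[1,[0,0,0.02],[0,0,0]],[1,[0,0,0.02],[0,0,0]],[1,[0,0,0.02],[0,0,0]],[1,[0,0,0.02],[0,0,0]]])

```text
t: 9.07
ee_pos: [428.5, 111.5, 118.6]
tool_rot: [0.995, -0.102, 0.0, 0.0]
force: [-5.1, -0.5, 21.9]
width: -0.3
finger_force: 11.5
```

Firm on the stop. I retreat up and back to look.

Call:
apply_moves(series=[[1,[0,0,-0.1],[0,0,0]],[1,[0,0,-0.3],[0,0,0]],[1,[0,0,-0.55],[0,0,0]],[1,[0,0,-0.8],[0,0,0]],[1,[0,0,-1],[0,0,0]],[1,[-0.1,0,-1],[0,0,0]],[1,[-0.2,0,-1],[0,0,0]],[1,[-0.2,0,-1],[0,0,0]]])

```text
t: 9.73
ee_pos: [406.0, 115.5, 216.5]
tool_rot: [0.995, -0.101, -0.002, 0.001]
force: [-0.6, -0.0, -0.3]
width: 0.3
finger_force: 0.0
```

```bash
python3 look.py 4; python3 -c "
from h import *; print(get_state()['force'])"
```

```text
[407.95289794 115.43601098 216.42159315]
[-0.05558264 -0.1620472   0.85971722]
```

View pics/v4.png

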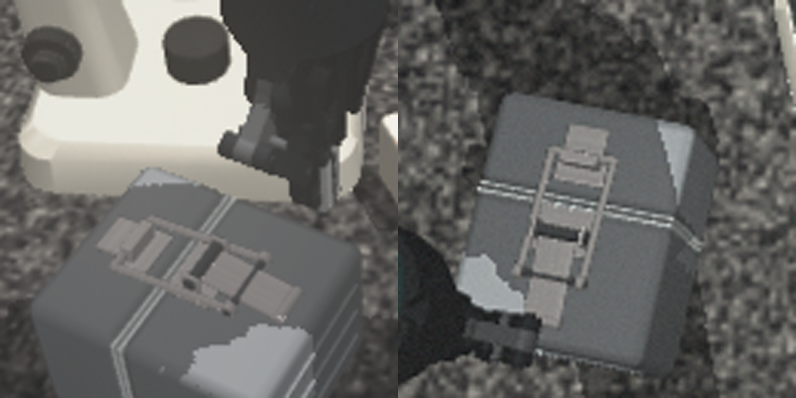

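The lever lies flat (side tip about 285,300), the bar is behind the keeper, the seam is closed and the arm is clear.

```bash
python3 -c "
from bench import order; print(order.finish_job())"
```

```text
the job is handed in; nothing more can be done
None
```

The job is handed in: the last pictures, with the arm clear, show the loop's bar behind the keeper, the lever flat and the carrier shut, and the arm passed well above the timer without touching it.

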